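# Clip the slicer's pivot pin

### The arm

A 6-joint arm with a two-finger parallel gripper is mounted at the origin on the work surface. World frame = base frame: x ahead of the robot, y to its left, z up, the work surface at z = 0. Lengths are in mm, angles in rad, forces in N, time in s.
With the tool pointing down it reaches from about 400 to 925 mm from the base axis. Payload 12.5 kg.
Tool frame: the origin (TCP) lies midway between the tips of the shut fingers; the grasp point (between the pads) lies 19 mm behind it; z points along the fingers, y is the direction in which the jaws open and shut (so a half turn about z gives the same grasp; the last joint's range is limited). The gripper opens to 95 mm and grips with 3 to 60 N. Pads are 20 mm wide; open, the fingers measure 119 mm over their backs; the gripper's body (75 mm by 180 mm) begins 59 mm behind the grasp point.
Start: joints at [-1.392, 0.491, 1.559, -0, 1.092, -0.106], TCP at [175.627, -599.839, 177.661] pointing down, gripper open.
Joint ranges: [-3.1, 3.1], [-0.84, 2.19], [0.05, 2.79], [-1.13, 4.28], [0.06, 2.93], [-2.69, 2.69]. Speed limits (rad/s): [2.22, 2.22, 2.79, 3.14, 3.14, 3.14].

### API

Orientations are given as [roll, pitch, yaw] about the fixed x, y, z axes, in that order (R = Rz(yaw) Ry(pitch) Rx(roll)).
In Python, from cell import env gives the robot as it stands.
- The arm moves only by the tool servo_tool, never from a script. Its argument "plan" is a list of rows, each a list of 7 numbers: the shift along the tool's x, y, z in m, then the turn, a rotation vector about the tool's x, y, z in degrees, then the opening in per cent of the stroke, from 0 (shut) to 100 (fully open). In form: [[dx, dy, dz, wx, wy, wz, jaw], ...]. A call has 1 to 8 rows; each row shifts and turns the pose as measured when the row begins, along the tool's axes as they then stand; what a row does not reach is not made up. A row lasts 1/12 s, in which the tool goes at most 41.7 mm and 7.16 degrees, less where a joint would pass 70% of its speed; a pose out of reach is approached as far as the arm can. A call is refused whole if a number of a shift passes 0.0417 or a number of a turn 7.16, either way. A call with a gripper value outside its range is refused whole. The fingers move at their own pace and stop on an object; the grip force is fixed at half the most. Time passes only in rows, so rows that do not move let the fingers close. It gives the time, the measured TCP pose, the force and the opening at its end, in the units of the state.
- env.state(): the state, without advancing time (a new reading comes with each control period).
- env.read_camera(name): name is "side" or "top" or "wrist"; returns a dict with "img" (480x640x3 uint8, blue, green, red), "intrinsics" (3x3 intrinsics, pixels), "R" (3x3) and "t" (3): a world point X has camera coordinates R X + t. Camera axes: x right, y down, z forward; pixel columns grow to the right and rows downward; lengths in mm; the calibration is good to about 2 mm. A picture is of the moment at which its call begins. There is no depth.
- env.job_done(): hands the job in, once; it reports no verdict.
The state is a dict: "t": time; "joints": joint angles; "qvel": joint speeds; "tau": joint torques, N m; "eef_pos": TCP position; "tcp_rot": TCP orientation; "ft_force": force on the tool from outside, world axes, zero at the start; "moment": the same for the moment, N m; "opening": opening from 0.0 (shut) to 1.0 (fully open).
Only numpy, scipy, OpenCV 4.12 (cv2) and the standard library are available. Lean on these libraries where they do the work, as an engineer would, in place of code of your own. Each camera call takes 0.05 s, during which the arm holds its last target. There are 200 camera calls.

### The job

The vegetable slicer has just been washed and its pivot pin is still bare: take the large open spring clip from the yellow cutting board by its upright tab and push it sideways, mouth first, into the groove of the bare pin until it snaps fully home around the pin. Leave it there, lying level, and let go.

Things in the scene. Friction and masses are not known exactly. Their poses are not given: they have to be found in the camera images.
- clip_tab (a point): Middle of the upright tab of the loose large steel spring clip, to be pinched from above. Tab 26 mm along x, 10 along y, 36 tall; its top is 18 mm above this point, the clip's underside 26 below. Axes: x towards the open mouth, z up. Clip 93 mm long, 61 wide, 8 thick, 85 g, flat on a yellow board 12 mm thick. Not the similar clip 56 mm long beside it.
- clip_eye (a point): Centre of the same clip's eye, where the pin's axis sits when home: 45 mm ahead (along x) of clip_tab and 22 mm below it, 4 mm above the underside; same axes. Eye 22 mm across; ahead of it two sprung wire arms leave a 15 mm throat at 10 mm, then flare to a 46 mm mouth at 32 mm. Pushing it on takes about 5 to 15 N; the arms spread, then snap back.
- pin_groove (a point): Middle of the bare upright steel pin's groove: 20 mm in diameter, 18 tall, from a flat white hub, 94 wide, 9 mm below this point (68 mm above the table) to the 30 mm wide head 9 mm above it; the pin's top is 19 mm above it. Axes: z up, x level, across the low slicer, away from the robot: pushing the clip on along x meets no obstacle. The slicer is fixed.
- link_pin: The slicer's twin pin, already wearing such a clip (nothing to do there); it stands 130 mm from the bare pin along that one's y, to either side. Origin: centre of its hub's underside, 20 mm below its groove. Same axes as the bare pin; its clip's tab is on the -x side.
Things that resemble listed ones, but are neither listed nor needed, are in the scene too. Leave any blue, pink or purple look-alike of the part that bears clip_tab alone.

How it is judged:
By the outcome, as a careful person would: the job done as asked, in the order asked, and still so for the second after the job is handed in, with the robot touching nothing.
It also fails if it takes over 46 s, if anything falls off the work surface, if the arm or the gripper's body presses on something with over 40 N, if the wrist force passes 120 N, or if a joint passes its speed limit or range.

## Working session

There is one attempt and no reset: what is moved stays moved. The work goes in short steps, Python scripts to look and compute and a tool call to move; the robot and the scene stay as the last step left them, time stands still between calls to the robot, and variables do not carry over. Pictures are saved under pics/ and viewed, about 8 in all and at most 12, crops included, and the job is handed in when it is done.

Besides the shell and the picture viewer there is one more tool, called by a JSON object that holds its "name" and its "arguments". servo_tool: Moves the arm, as the interface text tells. Its arguments: {"type":"object","properties":{"plan":{"type":"array","items":{"type":"array","items":{"type":"number"}}}},"required":["plan"]}

```bash
mkdir -p pics; ls
cat > h.py <<'E'
import numpy as np, cv2
from cell import env
def cam(name,fn=None):
    c=env.read_camera(name)
    if fn: cv2.imwrite('pics/'+fn,c['img'])
    return c
def ray(c,u,v):
    K=np.array(c['intrinsics']);R=np.array(c['R']);t=np.array(c['t'])
    return -R.T@t, R.T@np.linalg.solve(K,[u,v,1.])
def onz(c,u,v,z):
    o,d=ray(c,u,v); return o+d*(z-o[2])/d[2]
def proj(c,X):
    p=np.array(c['intrinsics'])@(np.array(c['R'])@np.array(X,float)+np.array(c['t'])); return p[:2]/p[2]
def tri(rs):
    A=0;b=0
    for o,d in rs:
        d=d/np.linalg.norm(d);P=np.eye(3)-np.outer(d,d);A=A+P;b=b+P@o
    return np.linalg.solve(A,b)
E
python3 - <<'E'
from h import *
np.set_printoptions(precision=3,suppress=True)
print(env.state())
for n in ('top','side','wrist'):
    c=cam(n,n+'0.png'); o,d=ray(c,320,240); print(n,o,d/np.linalg.norm(d),c['intrinsics'][0][0])
E
```

```text
pics
{'t': 0.0, 'joints': array([-1.392,  0.492,  1.559,  0.   ,  1.092, -0.106]), 'qvel': array([-0.001,  0.   , -0.001, -0.001, -0.001, -0.001]), 'tau': array([  0.001, -61.263, -25.818,   0.069,   0.048,  -0.   ]), 'eef_pos': array([ 175.57 , -599.542,  177.068]), 'tcp_rot': array([-3.141, -0.   ,  0.285]), 'ft_force': array([-0.166, -0.582,  0.312]), 'moment': array([ 0.052, -0.016,  0.011]), 'opening': 1.0000119215708347}
top [ 253.039  174.857 1362.508] [ 0.135 -0.031 -0.99 ] 500.53246496146227
side [-163.311  933.188 1007.523] [ 0.441 -0.585 -0.681] 612.9907660274642
wrist [ 255.497 -575.504  384.936] [-0.285 -0.092 -0.954] 367.9951927400381
```

View pics/top0.png

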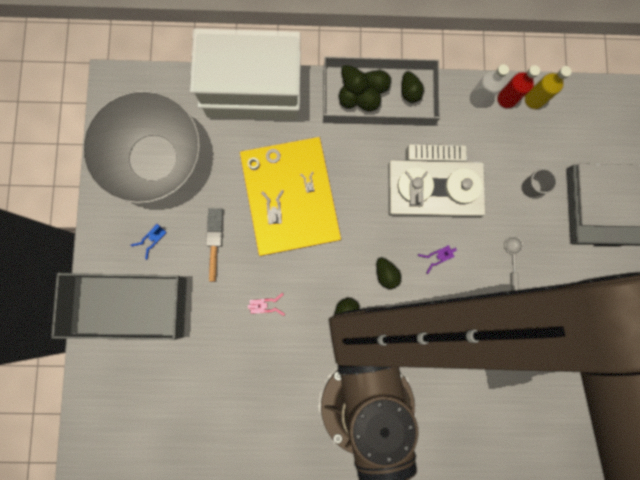

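View pics/side0.png

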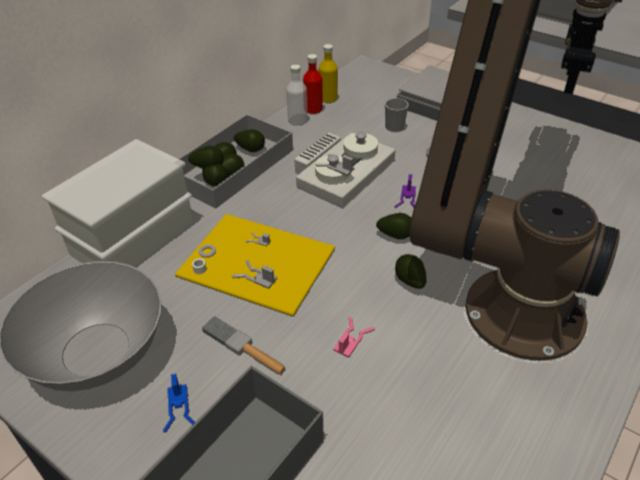

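The top view shows the large clip at about (274,210), mouth up the image, with the small clip at (308,183). The bare pin is at (463,186) and the clipped twin at (417,187). The side view agrees, with the clip at (262,275) and the bare pin at (361,140).

Run:
```python
from h import *
np.set_printoptions(precision=1,suppress=True)
t=cv2.imread('pics/top0.png');s=cv2.imread('pics/side0.png')
f=lambda im,x,y,w,h:cv2.resize(im[y:y+h,x:x+w],(400,300),interpolation=cv2.INTER_CUBIC)
cv2.imwrite('pics/crops.png',np.vstack([np.hstack([f(t,240,170,80,60),f(t,400,155,80,60)]),np.hstack([f(s,220,225,80,60),f(s,300,120,100,75)])]))
c=cam('top')
print(onz(c,274,213,38),onz(c,463,186,96))
b=cv2.inRange(cv2.cvtColor(t,cv2.COLOR_BGR2HSV),(20,150,100),(35,255,255))
```

```text
[504.4 258.   38. ] [ 575.7 -236.2   96. ]
```

View pics/crops.png

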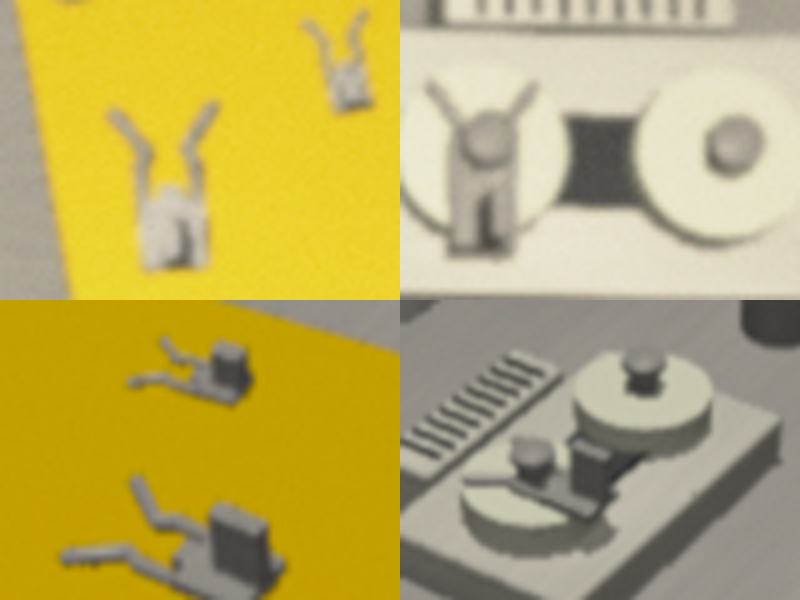

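Run:
```python
from h import *
np.set_printoptions(precision=1,suppress=True)
t=cam('top');s=cam('side')
T=lambda x,y:ray(t,x,y); S=lambda x,y:ray(s,x,y)
bare=tri([T(467,184.4),S(360.75,134.5)])
link=tri([T(417.6,182.6),S(300+132/4,120+145/4)])
print('heads',bare,link,np.linalg.norm(bare-link), 'bare@96',onz(t,467,184.4,96),'link@96',onz(t,417.6,182.6,96))
m=[onz(t,262,192.4,16),onz(t,282.6,191,16)];r=[onz(t,269,223.6,16),onz(t,281.6,223,16)]
print(m,r); d=sum(m)-sum(r); print('L',np.linalg.norm(d)/2,'yaw',np.degrees(np.arctan2(d[1],d[0])))
# tab top in side: crop corners (215,505),(270,525) 
print('side tips',onz(s,220+65/5,225+257/5,16),onz(s,220+137/5,225+181/5,16))
print('side tabtop',onz(s,220+242/5,225+218/5,56))
```

```text
heads [ 581.3 -245.8   96.9] [ 581.1 -115.7  101.4] 130.20014526483806 bare@96 [ 580.2 -246.9   96. ] link@96 [ 582.1 -117.2   96. ]
[array([565.3, 293.9,  16. ]), array([570.5, 237.5,  16. ])] [array([479. , 272.2,  16. ]), array([481.4, 238. ,  16. ])]
L 88.41258162017935 yaw 6.918710184538876
side tips [565.6 291.9  16. ] [571.3 236.8  16. ]
side tabtop [489.4 255.4  56. ]
```

{"name": "servo_tool", "arguments": {"plan": [[0.033, -0.02, 0, 0, 0, 1.2, 100], [0.033, -0.02, 0, 0, 0, 1.2, 100], [0.033, -0.02, 0, 0, 0, 1.2, 100], [0.032, -0.021, 0, 0, 0, 1.2, 100], [0.032, -0.021, 0, 0, 0, 1.2, 100], [0.032, -0.022, 0, 0, 0, 1.2, 100], [0.031, -0.023, 0, 0, 0, 1.2, 100], [0.031, -0.024, 0, 0, 0, 1.2, 100]]}}

```text
t: 0.97
eef_pos: [394.8, -375.5, 176.0]
tcp_rot: [3.141, 0.001, 0.099]
ft_force: [0.5, -0.6, -0.2]
opening: 1.002
```

{"name": "servo_tool", "arguments": {"plan": [[0.0094, -0.038, 0, 0, 0, 0, 100], [0.0094, -0.038, 0, 0, 0, 0, 100], [0.0094, -0.038, 0, 0, 0, 0, 100], [0.0094, -0.038, 0, 0, 0, 0, 100], [0.0094, -0.038, 0, 0, 0, 0, 100], [0.0094, -0.038, 0, 0, 0, 0, 100], [0.0094, -0.038, 0, 0, 0, 0, 100], [0.0094, -0.038, 0, 0, 0, 0, 100]]}}

```text
t: 1.63
eef_pos: [443.5, -52.3, 175.5]
tcp_rot: [3.139, -0.003, 0.097]
ft_force: [1.7, -0.2, -0.5]
opening: 1.002
```

{"name": "servo_tool", "arguments": {"plan": [[0.0094, -0.038, 0, 0, 0, 0, 100], [0.0094, -0.038, 0, 0, 0, 0, 100], [0.0094, -0.038, 0, 0, 0, 0, 100], [0.0094, -0.038, 0, 0, 0, 0, 100], [0.0094, -0.038, 0, 0, 0, 0, 100], [0.0094, -0.038, 0, 0, 0, 0, 100], [0.0094, -0.038, 0, 0, 0, 0, 100], [0, 0, 0, 0, 0, 0, 100]]}}

```text
t: 2.3
eef_pos: [482.6, 239.0, 176.5]
tcp_rot: [3.14, -0.007, 0.101]
ft_force: [-0.3, -0.9, 0.2]
opening: 1.001
```

Run:
```python
from h import *
np.set_printoptions(precision=1,suppress=True)
c=cam('wrist','w1.png'); np.savez('w1.npz',K=c['intrinsics'],R=c['R'],t=c['t'])
print(env.state()['eef_pos'],proj(c,[491.5,256,56]),proj(c,[568,265,16]))
```

```text
[482.  236.8 176.2] [299.7 209.2] [299.1 121.3]
```

View pics/w1.png

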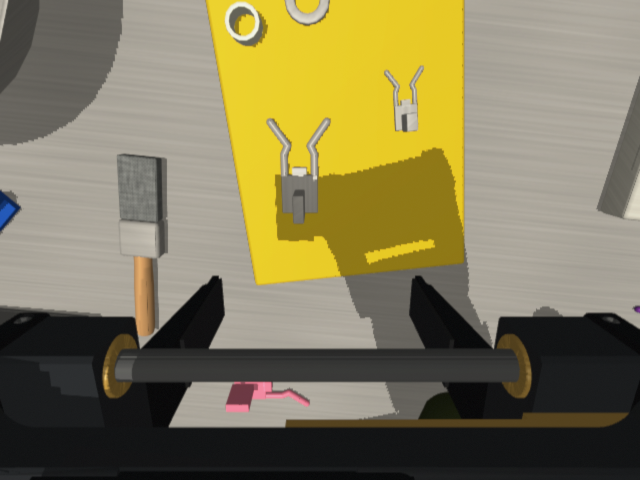

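The wrist view shows the clip with its arm tips at (269,121) and (328,121), and the tab at about (298,205). The small clip at (405,115) is well clear. I'll enlarge the tab and measure it.

Run:
```python
from h import *
np.set_printoptions(precision=1,suppress=True)
im=cv2.imread('pics/w1.png'); cv2.imwrite('pics/w1c.png',cv2.resize(im[110:230,240:360],(600,600),interpolation=cv2.INTER_CUBIC))
```

```text
(no output)
```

View pics/w1c.png

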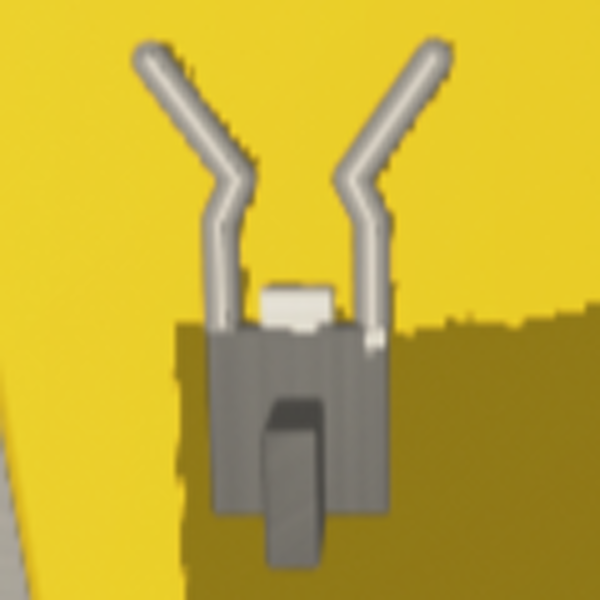

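Run:
```python
from h import *
np.set_printoptions(precision=1,suppress=True)
w=np.load('w1.npz');w=dict(intrinsics=w['K'],R=w['R'],t=w['t']);s=cam('side')
g=lambda x,y:(240+x/5,110+y/5)
print('tabtop tri',tri([ray(w,*g(292,499)),ray(s,268.4,268.6)]),'@56',onz(w,*g(292,499),56))
a,b=onz(w,*g(148,57),16),onz(w,*g(437,55),16);r=onz(w,*g(301,513),20)
print('tip tri',tri([ray(w,*g(148,57)),ray(s,233,276.4)]),tri([ray(w,*g(437,55)),ray(s,247.4,261.2)]))
m=(a+b)/2;d=m-r;n=b-a;print(m,r,'yaws',np.degrees([np.arctan2(d[1],d[0]),np.arctan2(n[0],-n[1])]))
d=onz(w,*g(292,430),56)-onz(w,*g(294,568),56);print('tab',d,np.degrees(np.arctan2(d[1],d[0])))
print(env.state()['eef_pos'],env.state()['tcp_rot'])
```

```text
tabtop tri [490.1 256.3  55.9] @56 [490.8 257.1  56. ]
tip tri [564.9 292.8  17.1] [570.7 237.9  17.1]
[568.  265.6  16. ] [480.1 256.   20. ] yaws [6.2 6.2]
tab [25.6  2.6  0. ] 5.816862963411671
[481.8 235.  176.2] [ 3.1 -0.   0.1]
```

{"name": "servo_tool", "arguments": {"plan": [[0.006, -0.0105, 0.025, 0, 0, 0, 100], [0.005, -0.0105, 0.025, 0, 0, 0, 100], [0, 0, 0.03, 0, 0, 0, 100], [0, 0, 0.02, 0, 0, 0, 100], [0, 0, 0, 0, 0, 0, 100]]}}

```text
t: 2.82
eef_pos: [492.9, 252.3, 75.0]
tcp_rot: [3.139, -0.01, 0.096]
ft_force: [-0.4, -0.0, -0.7]
opening: 1.0
```

{"name": "servo_tool", "arguments": {"plan": [[-0.002, -0.0045, 0.015, 0, -0.4, -0.5, 100], [0, 0, 0.02, 0, 0, 0, 100], [0, 0, 0.01, 0, 0, 0, 100], [0, 0, 0, 0, 0, 0, 100]]}}

```text
t: 3.15
eef_pos: [492.2, 252.1, 31.6]
tcp_rot: [3.138, -0.004, 0.1]
ft_force: [-1.3, -0.2, 0.4]
opening: 0.998
```

{"name": "servo_tool", "arguments": {"plan": [[-0.001, -0.004, 0.005, 0, 0, 0, 100], [-0.001, -0.003, 0.003, 0, 0, 0, 100], [0, 0, 0, 0, 0, 0, 100]]}}

```text
t: 3.4
eef_pos: [490.8, 258.4, 25.9]
tcp_rot: [3.139, -0.007, 0.098]
ft_force: [0.4, 0.6, -0.1]
opening: 0.999
```

Centred over the tab; going down 2 mm and closing.

{"name": "servo_tool", "arguments": {"plan": [[0, 0.001, 0.002, 0, -0.3, 0, 60], [0, 0, 0, 0, 0, 0, 20], [0, 0, 0, 0, 0, 0, 0], [0, 0, 0, 0, 0, 0, 0], [0, 0, 0, 0, 0, 0, 0], [0, 0, 0, 0, 0, 0, 0], [0, 0, 0, 0, 0, 0, 0], [0, 0, 0, 0, 0, 0, 0]]}}

```text
t: 4.07
eef_pos: [491.8, 258.0, 26.3]
tcp_rot: [3.14, -0.004, 0.098]
ft_force: [-0.2, -1.6, 0.3]
opening: 0.497
```

{"name": "servo_tool", "arguments": {"plan": [[0, 0, 0.001, 0, 0, 0, 0], [0, 0, 0, 0, 0, 0, 0], [0, 0, 0, 0, 0, 0, 0], [0, 0, 0, 0, 0, 0, 0], [0, 0, 0, 0, 0, 0, 0], [0, 0, 0, 0, 0, 0, 0], [0, 0, 0, 0, 0, 0, 0], [0, 0, 0, 0, 0, 0, 0]]}}

```text
t: 4.73
eef_pos: [491.8, 258.0, 25.0]
tcp_rot: [3.14, -0.004, 0.098]
ft_force: [0.4, 0.2, 0.3]
opening: 0.005
```

Run:
```python
from h import *
w=cam('wrist');s=cam('side')
a=cv2.resize(w['img'][100:400,120:520],(400,300)); b=cv2.resize(s['img'][210:330,190:350],(400,300),interpolation=cv2.INTER_CUBIC)
cv2.imwrite('pics/v2.png',np.hstack([a,b])); print(env.state()['opening'],proj(w,[490.5,256.7,56]))
```

```text
0.003685463912364721 [320.30184844 292.68530001]
```

View pics/v2.png

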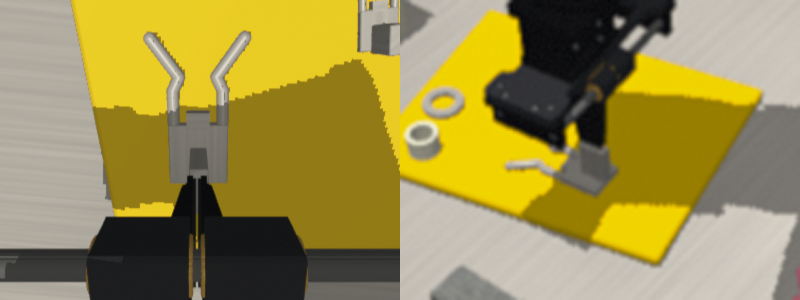

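Run:
```python
from h import *
np.set_printoptions(precision=1,suppress=True)
w=cam('wrist');cv2.imwrite('pics/w3.png',w['img'])
a,b=onz(w,269,137,16),onz(w,369,135,16);r=(onz(w,290,282,20)+onz(w,347,284,20))/2
m=(a+b)/2;print(a,b,m,r,np.degrees(np.arctan2(*(m-r)[1::-1])))
print('tcp->px',proj(w,env.state()['eef_pos']),env.state()['eef_pos'],env.state()['ft_force'])
im=w['img'];cv2.imwrite('pics/w3c.png',cv2.resize(im[190:330,240:400],(800,600),interpolation=cv2.INTER_CUBIC))
```

```text
[565.3 293.2  16. ] [572.  236.7  16. ] [568.7 265.   16. ] [480.1 256.3  20. ] 5.560121549520059
tcp->px [317.9 268.5] [491.8 258.   25. ] [-0.5 -0.2 -0.5]
```

View pics/w3c.png

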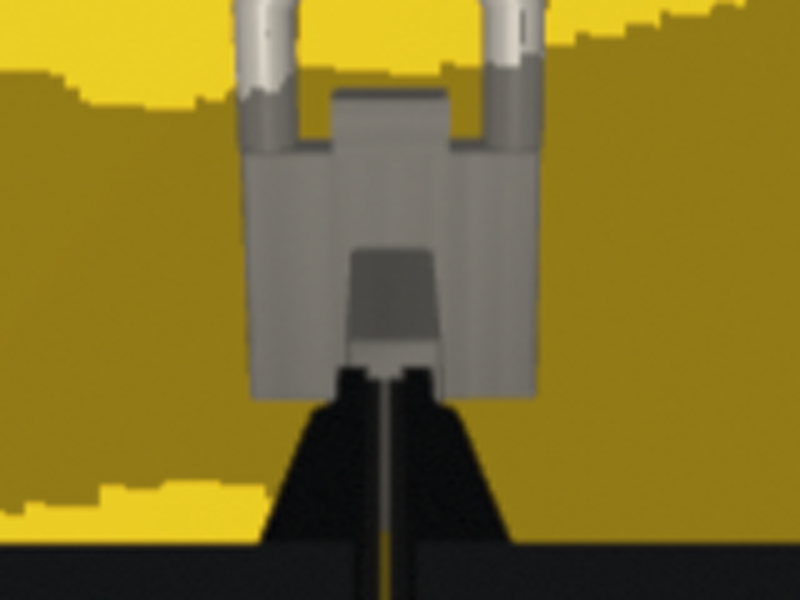

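Run:
```python
from h import *
np.set_printoptions(precision=1,suppress=True)
s=cam('side');w=cam('wrist')
print('start tcp',proj(s,[175.57,-599.5,177]),proj(s,[175.57,-599.5,207]))
# open fingers at start: +-47.5 along tool y
for z in (177,207):
  for k in(-1,1): print(z,proj(s,[175.57+k*48*.281,-599.5-k*48*.96,z]))
print('now tri fingertip front-mid:',tri([ray(w,240+386/5,190+370/4.286),ray(s,265,268)]))
st=env.state();print(st['joints'],st['tau'],st['eef_pos'],st['opening'],st['ft_force'])
im=cv2.imread('pics/side0.png')[0:120,520:640];g=cv2.cvtColor(im,cv2.COLOR_BGR2GRAY)
# low dark blobs
for v in range(60,112,4): print(v,[520+i for i in np.where(g[v]<25)[0]][:1],[520+i for i in np.where(g[v]<25)[0]][-1:])
```

```text
start tcp [565.4  97.2] [568.4  87. ]
177 [564.2 106.2]
177 [566.6  88.6]
207 [567.2  95.9]
207 [569.5  78.4]
now tri fingertip front-mid: [498.2 258.2  54.2]
[ 0.4  0.6  1.9 -0.   0.7  1.8] [  0.  -58.8 -16.7   0.   -0.1   0. ] [491.8 258.   25. ] 0.004781006436456546 [ 0.9  0.7 -0.6]
60 [np.int64(520)] [np.int64(593)]
64 [np.int64(520)] [np.int64(591)]
68 [np.int64(567)] [np.int64(590)]
72 [np.int64(568)] [np.int64(578)]
76 [np.int64(569)] [np.int64(576)]
80 [np.int64(568)] [np.int64(575)]
84 [np.int64(567)] [np.int64(574)]
88 [np.int64(566)] [np.int64(572)]
92 [np.int64(564)] [np.int64(571)]
96 [] []
100 [] []
104 [] []
108 [] []
```

Both views put the real fingertips at z≈55, just on top of the tab, and the start picture shows the same offset. So the tips are about 30 mm higher than the reported TCP, the jaws closed above the tab, and the clip hasn't moved. I'll reopen, go about 28 mm lower and watch the force.

{"name": "servo_tool", "arguments": {"plan": [[0, 0, -0.002, 0, 0, 0, 60], [0, 0, 0, 0, 0, 0, 60], [0, 0, 0, 0, 0, 0, 60], [0, 0, 0, 0, 0, 0, 60], [0, 0, 0, 0, 0, 0, 60], [0, 0, 0, 0, 0, 0, 60], [0, 0, 0, 0, 0, 0, 60]]}}

```text
t: 5.57
eef_pos: [491.8, 258.0, 27.3]
tcp_rot: [3.14, -0.004, 0.098]
ft_force: [-0.3, -0.4, 0.1]
opening: 0.436
```

{"name": "servo_tool", "arguments": {"plan": [[0, 0, 0.008, 0, 0, 0, 60], [0, 0, 0.008, 0, 0, 0, 60], [0, 0, 0.006, 0, 0, 0, 60], [0, 0, 0, 0, 0, 0, 60]]}}

```text
t: 5.9
eef_pos: [491.9, 257.9, 3.0]
tcp_rot: [3.14, -0.005, 0.098]
ft_force: [0.1, 0.2, -0.1]
opening: 0.596
```

{"name": "servo_tool", "arguments": {"plan": [[-0.001, 0.001, 0.005, 0, 0, 0, 60], [0, 0, 0, 0, 0, 0, 0], [0, 0, 0, 0, 0, 0, 0], [0, 0, 0, 0, 0, 0, 0], [0, 0, 0, 0, 0, 0, 0], [0, 0, 0, 0, 0, 0, 0], [0, 0, 0, 0, 0, 0, 0], [0, 0, 0, 0, 0, 0, 0]]}}

```text
t: 6.57
eef_pos: [490.7, 256.6, -3.1]
tcp_rot: [3.14, -0.004, 0.098]
ft_force: [0.1, -0.2, -0.6]
opening: 0.164
```

{"name": "servo_tool", "arguments": {"plan": [[0, 0, 0, 0, 0, 0, 0], [0, 0, 0, 0, 0, 0, 0], [0, 0, 0, 0, 0, 0, 0], [0, 0, 0, 0, 0, 0, 0]]}}

```text
t: 6.9
eef_pos: [490.8, 256.7, -2.9]
tcp_rot: [3.14, -0.004, 0.098]
ft_force: [-0.5, -0.5, -0.7]
opening: 0.102
```

Gripped at 9.7 mm, which matches the 10 mm tab. Lifting.

{"name": "servo_tool", "arguments": {"plan": [[0, 0, -0.015, 0, 0, 0, 0], [0, 0, -0.03, 0, 0, 0, 0], [0, 0, -0.035, 0, 0, 0, 0], [0, 0, -0.035, 0, 0, 0, 0], [0, 0, -0.03, 0, 0, 0, 0], [0, 0, 0, 0, 0, 0, 0]]}}

```text
t: 7.4
eef_pos: [488.7, 256.3, 145.9]
tcp_rot: [3.138, 0.003, 0.098]
ft_force: [0.4, -0.1, 0.1]
opening: 0.102
```

{"name": "servo_tool", "arguments": {"plan": [[-0.002, 0.02, 0, 0, 0, 0.8, 0], [-0.002, 0.036, 0, 0, 0, 0.8, 0], [-0.002, 0.038, 0, 0, 0, 0.8, 0], [-0.002, 0.038, 0, 0, 0, 0.8, 0], [-0.002, 0.038, 0, 0, 0, 0.8, 0], [-0.002, 0.038, 0, 0, 0, 0.8, 0], [-0.002, 0.038, 0, 0, 0, 0.8, 0], [-0.002, 0.038, 0, 0, 0, 0, 0]]}}

```text
t: 8.07
eef_pos: [485.0, -32.7, 145.8]
tcp_rot: [3.14, -0.002, 0.007]
ft_force: [0.9, 0.1, -1.2]
opening: 0.103
```

{"name": "servo_tool", "arguments": {"plan": [[-0.004, 0.038, 0, 0, 0, 0.2, 0], [-0.004, 0.038, 0, 0, 0, 0, 0], [-0.004, 0.038, 0, 0, 0, 0, 0], [-0.004, 0.038, 0, 0, 0, 0, 0], [-0.004, 0.03, 0, 0, 0, 0, 0], [0, 0.015, 0, 0, 0, 0, 0], [0, 0, 0, 0, 0, 0, 0]]}}

```text
t: 8.65
eef_pos: [460.7, -245.6, 142.2]
tcp_rot: [3.141, 0.001, -0.003]
ft_force: [-0.2, 0.3, -0.6]
opening: 0.102
```

{"name": "servo_tool", "arguments": {"plan": [[0, 0, 0.03, 0, 0, 0, 0], [0, 0, 0.025, 0, 0, 0, 0], [0, 0, 0.014, 0, 0, 0, 0], [0, 0, 0, 0, 0, 0, 0]]}}

```text
t: 8.98
eef_pos: [460.2, -245.2, 70.2]
tcp_rot: [3.14, -0.0, -0.006]
ft_force: [-0.4, 0.4, -1.4]
opening: 0.103
```

Run:
```python
from h import *
np.set_printoptions(precision=1,suppress=True)
w=cam('wrist');s=cam('side');st=env.state();e=st['eef_pos']
np.savez('v4.npz',wK=w['intrinsics'],wR=w['R'],wt=w['t'],sK=s['intrinsics'],sR=s['R'],st=s['t'])
print(e,st['tcp_rot'])
a=cv2.resize(w['img'][80:320,160:480],(800,600),interpolation=cv2.INTER_CUBIC)[:,200:600]
b=cv2.resize(s['img'][95:215,290:410],(600,600),interpolation=cv2.INTER_CUBIC)[:,:400]
cv2.imwrite('pics/v4.png',np.hstack([a,b]))
cv2.imwrite('pics/w4.png',w['img']);cv2.imwrite('pics/s4.png',s['img'])
for n,X in (('eye pred',e+[45,0,18.9]),('tipL',e+[77,28,18.9]),('pintop',[580.7,-246.4,96])): print(n,proj(w,X),proj(s,X))
```

```text
[ 461.2 -245.9   72.5] [ 3.1 -0.  -0. ]
eye pred [318.8 200.3] [385.1 145.5]
tipL [261.2 136.2] [369.1 146.4]
pintop [319.3  36.5] [361.6 134.8]
```

View pics/v4.png

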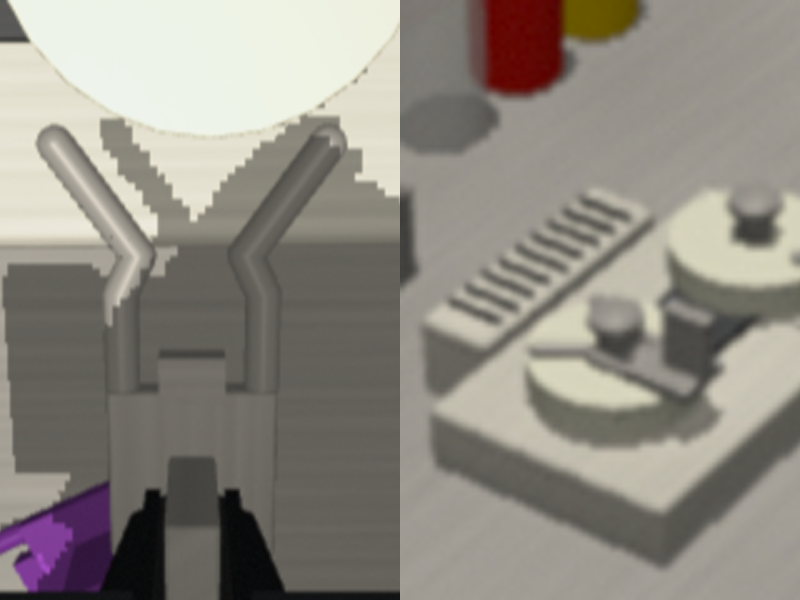

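The arm tips sit at about px (261,135) and (373,135), as predicted, so the clip is held straight. I'll check the pin in the same wrist image by its colour.

Run:
```python
from h import *
np.set_printoptions(precision=1,suppress=True)
z=np.load('v4.npz');w=dict(intrinsics=z['wK'],R=z['wR'],t=z['wt']);s=dict(intrinsics=z['sK'],R=z['sR'],t=z['st'])
for n,c,lo in (('w4',w,(230,0,400,110)),('s4',s,(345,120,378,148))):
    g=cv2.cvtColor(cv2.imread(f'pics/{n}.png'),cv2.COLOR_BGR2GRAY);x0,y0,x1,y1=lo;r=g[y0:y1,x0:x1]
    m=(r<170).astype(np.uint8);N,_,st,ce=cv2.connectedComponentsWithStats(m)
    for i in range(1,N):
        if st[i,4]>25: print(n,st[i,:2]+[x0,y0],st[i,2:],ce[i]+[x0,y0])
for X in ([580.7,-246.4,96],[580.7,-246.4,86],[580.7,-246.4,68],[533.7,-246.4,68],[580.7,-199.4,68],[580.7,-293.4,68],[565.7,-246.4,96],[580.7,-231.4,96],[580.7,-261.4,96]): print(X,proj(w,X),proj(s,X))
```

```text
w4 [230   0] [ 22  97 747] [235.2  62.9]
w4 [293   0] [  68   70 2731] [327.3  34.8]
s4 [345 120] [ 33  25 586] [361.3 129. ]
s4 [368 145] [10  3 28] [372.8 146.1]
[580.7, -246.4, 96] [319.3  36.5] [361.6 134.8]
[580.7, -246.4, 86] [319.2  41.4] [361.5 138. ]
[580.7, -246.4, 68] [318.9  49. ] [361.3 143.6]
[533.7, -246.4, 68] [319.2 143. ] [375.9 149.3]
[580.7, -199.4, 68] [227.8  49.6] [351.5 151.8]
[580.7, -293.4, 68] [410.1  48.4] [370.7 135.7]
[565.7, -246.4, 96] [319.5  73.4] [366.3 136.6]
[580.7, -231.4, 96] [285.5  36.8] [358.5 137.4]
[580.7, -261.4, 96] [353.2  36.3] [364.7 132.3]
```

{"name": "servo_tool", "arguments": {"plan": [[0, 0.0042, 0.007, 0, 0, 0, 0], [0, 0, 0.007, 0, 0, 0, 0], [0, 0, 0, 0, 0, 0, 0], [0, 0, 0, 0, 0, 0, 0]]}}

```text
t: 9.42
eef_pos: [462.9, -250.3, 60.2]
tcp_rot: [3.136, -0.007, -0.004]
ft_force: [0.2, 0.4, -1.7]
opening: 0.101
```

{"name": "servo_tool", "arguments": {"plan": [[0.012, 0, 0.002, 0.2, -0.3, 0, 0], [0.012, 0, 0, 0, 0, 0, 0], [0.012, 0, 0, 0, 0, 0, 0], [0, 0, 0, 0, 0, 0, 0]]}}

```text
t: 9.75
eef_pos: [501.2, -250.8, 59.9]
tcp_rot: [3.138, -0.003, -0.005]
ft_force: [-0.9, -0.6, -1.6]
opening: 0.103
```

Run:
```python
from h import *
np.set_printoptions(precision=1,suppress=True)
w=cam('wrist');s=cam('side');e=env.state()['eef_pos'];print(e,env.state()['tcp_rot'],env.state()['ft_force'])
cv2.imwrite('pics/w5.png',w['img'])
a=cv2.resize(w['img'][60:300,160:480],(800,600),interpolation=cv2.INTER_CUBIC)[:,200:600]
b=cv2.resize(s['img'][105:195,330:390],(400,600),interpolation=cv2.INTER_CUBIC)
cv2.imwrite('pics/v5.png',np.hstack([a,b]))
```

```text
[ 499.3 -250.3   59.6] [ 3.1 -0.  -0. ] [ 0.5  1.2 -1.6]
```

View pics/v5.png

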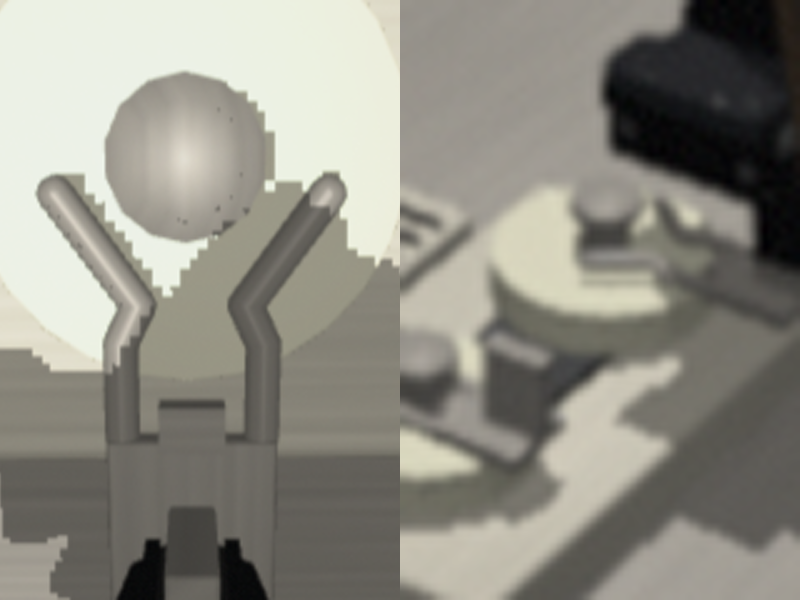

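The wrist view shows the pin head at crop column 186 between the arms, whose centre is at 192, so the offset is about 1 mm. The side view shows the arm inside the groove, clear of the hub and head. Pushing on.

{"name": "servo_tool", "arguments": {"plan": [[0.008, -0.001, 0.001, 0, 0, 0, 0], [0.006, 0, 0, 0, 0, 0, 0], [0.006, 0, 0, 0, 0, 0, 0]]}}

```text
t: 10.1
eef_pos: [518.8, -249.1, 58.9]
tcp_rot: [3.14, -0.001, -0.006]
ft_force: [-0.2, 0.1, -0.6]
opening: 0.103
```

{"name": "servo_tool", "arguments": {"plan": [[0.006, 0, 0, 0, 0, 0, 0], [0.006, 0, 0, 0, 0, 0, 0], [0.006, 0, 0, 0, 0, 0, 0]]}}

```text
t: 10.35
eef_pos: [537.6, -249.2, 58.7]
tcp_rot: [3.14, 0.001, -0.006]
ft_force: [0.3, -1.8, -0.7]
opening: 0.102
```

{"name": "servo_tool", "arguments": {"plan": [[0.002, 0, 0, 0, 0, 0, 0]]}}

```text
t: 10.43
eef_pos: [540.7, -249.3, 58.6]
tcp_rot: [3.14, 0.001, -0.006]
ft_force: [-8.3, -0.7, 4.2]
opening: 0.105
```

Run:
```python
from h import *
np.set_printoptions(precision=1,suppress=True)
w=cam('wrist');s=cam('side');st=env.state();print(st['eef_pos'],st['tcp_rot'],st['ft_force'],st['opening'])
cv2.imwrite('pics/w6.png',w['img'])
a=cv2.resize(w['img'][60:300,160:480],(800,600),interpolation=cv2.INTER_CUBIC)[:,200:600]
b=cv2.resize(s['img'][105:195,330:390],(400,600),interpolation=cv2.INTER_CUBIC)
cv2.imwrite('pics/v6.png',np.hstack([a,b]))
```

```text
[ 540.1 -249.1   58.5] [ 3.1  0.  -0. ] [ 0.1  0.  -1.6] 0.10600917202212354
```

View pics/v6.png

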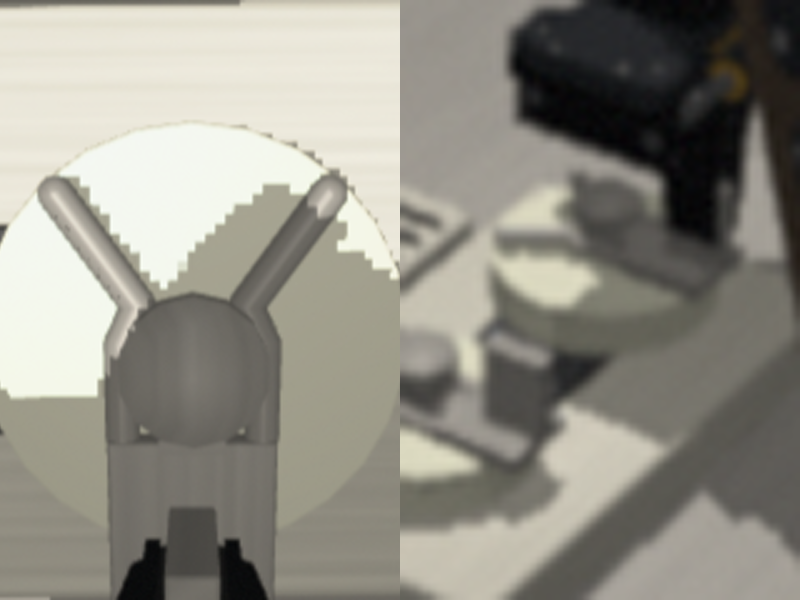

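The pin is past the throat and centred, and the arms have closed again ahead of it. A small further push will confirm it's fully home.

{"name": "servo_tool", "arguments": {"plan": [[0.002, 0, 0, 0, 0, 0, 0]]}}

```text
t: 10.62
eef_pos: [540.9, -248.9, 58.4]
tcp_rot: [3.141, 0.004, -0.005]
ft_force: [-16.2, -4.0, 7.7]
opening: 0.104
```

{"name": "servo_tool", "arguments": {"plan": [[0.003, 0, 0, 0, 0, 0, 0]]}}

```text
t: 10.7
eef_pos: [541.0, -248.5, 58.2]
tcp_rot: [-3.141, 0.01, -0.005]
ft_force: [-19.4, -3.3, 10.0]
opening: 0.104
```

Hard stop: 19 N with no further travel, and the tab didn't slip. Relax, open and retreat.

{"name": "servo_tool", "arguments": {"plan": [[-0.0005, 0, 0, 0, 0, 0, 0], [0, 0, 0, 0, 0, 0, 40], [0, 0, 0, 0, 0, 0, 60], [0, 0, 0, 0, 0, 0, 60], [0, 0, 0, 0, 0, 0, 60], [0, 0, 0, 0, 0, 0, 60], [0, 0, 0, 0, 0, 0, 60], [0, 0, 0, 0, 0, 0, 60]]}}

```text
t: 11.37
eef_pos: [540.8, -248.6, 58.8]
tcp_rot: [-3.141, 0.008, -0.005]
ft_force: [-0.3, 0.0, 0.3]
opening: 0.537
```

{"name": "servo_tool", "arguments": {"plan": [[0, 0, -0.02, 0, 0, 0, 60], [0, 0, -0.03, 0, 0, 0, 60], [0, 0, -0.035, 0, 0, 0, 60], [-0.03, 0, -0.03, 0, 0, 0, 60], [-0.04, 0, 0, 0, 0, 0, 60], [-0.04, 0, 0, 0, 0, 0, 60], [0, 0, 0, 0, 0, 0, 60]]}}

```text
t: 11.95
eef_pos: [429.8, -247.1, 177.8]
tcp_rot: [-3.141, 0.01, -0.002]
ft_force: [1.2, -0.3, 0.1]
opening: 0.599
```

Run:
```python
from h import *
w=cam('wrist');s=cam('side');t=cam('top');st=env.state();print(st['eef_pos'],st['ft_force'],st['opening'])
cv2.imwrite('pics/w7.png',w['img'])
cv2.imwrite('pics/t7.png',t['img'])
f=lambda im,x,y,a,b,W,H:cv2.resize(im[y:y+b,x:x+a],(W,H),interpolation=cv2.INTER_CUBIC)
cv2.imwrite('pics/v7.png',np.vstack([np.hstack([f(w['img'],160,0,320,240,400,300),f(t['img'],400,155,80,60,400,300)]),f(s['img'],300,115,100,37,800,300)]))
```

```text
[ 434.83632172 -248.40751324  177.44680859] [ 0.72671548  0.08839408 -0.11261309] 0.6000266216263572
```

View pics/v7.png

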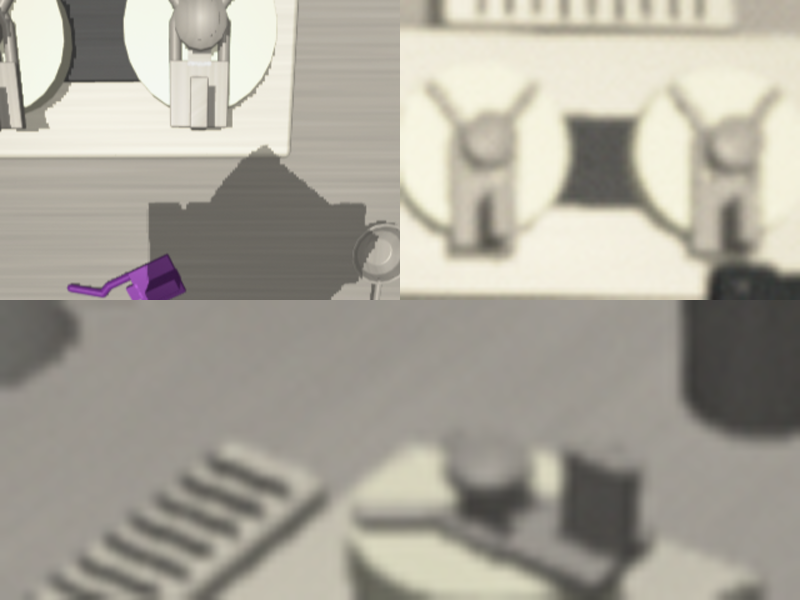

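Seen from above, the new clip sits on its pin just like the twin's: tips about 53 crop px ahead of the head on both, and straight. The gripper is clear, so I'm handing in.

```bash
python3 -c "
from cell import env
print(env.job_done(), env.state()['t'])"
```

```text
the job is handed in; nothing more can be done
the job is handed in; nothing more can be done
```

The large clip is on the bare pin, fully home, and released. The job is handed in at about 12 s of the 46 s allowed.

**What I did:** I gripped the clip by its tab (measured 9.7 mm), carried it over, and lined its height up with the groove. Then I pushed it mouth first along +x until it stopped hard at about 19 N with no more travel. After that I opened the jaws and backed off.

**Last checks:**
- **Seated:** in the top view the clip sits on its pin the same way as the twin's clip does, and the wrist view shows it straight.
- **Level:** the side view shows it in the groove and looking level. I judged that by eye and didn't measure the tilt.
- **Clear:** the gripper was touching nothing and the force read near zero.

**What disagreed:**
- **Fingertip height:** the fingertips were about 30 mm higher than the reported tool position. My first grip therefore closed just above the tab without moving the clip. I confirmed the offset in two views and regripped lower.
- **Pin position:** the close-up wrist views disagreed with the first estimate by about 2–3 mm sideways. I corrected for that before pushing.

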